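# Load the chute-side medicine carrier in reverse order

## Robot

A 7-joint arm with a two-finger parallel gripper is mounted at the origin on the work surface. World frame = base frame: x ahead of the robot, y to its left, z up, the work surface at z = 0. Lengths are in m, angles in rad, forces in N, time in s.
With the tool pointing down it reaches from about 0.4 to 0.9 m from the base axis. Payload 5.5 kg.
Tool frame: the origin (TCP) lies midway between the tips of the shut fingers; the grasp point (between the pads) lies 19 mm behind it; z points along the fingers, y is the line along which they close (so a half turn about z gives the same grasp; the last joint's range is limited). The gripper opens to 92 mm and grips with 3 to 60 N. Pads are 19 mm wide; open, the fingers measure 130 mm over their backs; the gripper's body (75 mm by 190 mm) begins 47 mm behind the grasp point.
Start: joints at [-0.923, 0.501, -0.427, 1.55, 0.221, 1.138, -0.21], TCP at [0.244, 0.602, 0.227] pointing down, gripper open.
Joint ranges: [-2.88, 2.88], [-0.31, 2.03], [-1.54, 1.56], [0.2, 2.42], [-1.41, 4.55], [0.19, 2.02], [-2.57, 2.57]. Speed limits (rad/s): [2.57, 2.57, 3.14, 3.14, 3.14, 3.14, 3.14].

## Interface

Orientations are given as a unit quaternion [w, x, y, z].
In Python, from station import bot, read_camera, job_done gives the robot as it stands.
- The arm moves only by the shell command python3 -m pendant 'ROWS' [FORCE]. ROWS is JSON, a list of rows, each a list of 7 numbers: the shift along the tool's x, y, z in units of 25 mm (1.0 is 25 mm), then the turn, a rotation vector about the tool's x, y, z in units of 5 degrees (1.0 is 5 degrees), then the closure in counts, from 0 (fully open) to 255 (shut). A call has 1 to 8 rows; each row shifts and turns the commanded pose from where the row before left it, along the tool's axes as they then stand; what a row does not reach is not made up. A row lasts 1/10 s, in which the tool goes at most 50 mm and 8.59 degrees, less where a joint would pass 70% of its speed; a pose out of reach is approached as far as the arm can. A call is refused whole if a number of a shift passes 1 or a number of a turn 1, either way. A call with a gripper value outside its range is refused whole. The fingers move at their own pace and stop on an object; FORCE is the grip in N (left out, the last holds). Time passes only in rows, so rows that do not move let the fingers close. It gives the time, the measured TCP pose, the force, the opening and the grip force at its end, in the units of the state.
- bot.observe(): the state, without advancing time (a new reading comes with each control period).
- read_camera(name): name is "scene" or "top" or "wrist"; returns a dict with "frame" (480x640x3 uint8, blue, green, red), "vfov" (degrees; the focal length in pixels is half the picture's height over the tangent of half this angle, whatever the lens; pixels are square), "cx", "cy" (the principal point, pixels), "dist_coeffs" ([k1, k2, p1, p2, k3] as OpenCV has them; the pictures are not rectified), "rvec" (rotation vector, rad) and "tvec" (3), from world to camera coordinates, as OpenCV has them. Camera axes: x right, y down, z forward; pixel columns grow to the right and rows downward; lengths in m; the calibration is good to about 2 mm. A picture is of the moment at which its call begins. There is no depth.
- job_done(): hands the job in; it is judged then, once.
The state is a dict: "time": time; "q": joint angles; "joint_vel": joint speeds; "tau": joint torques, N m; "position": TCP position; "orientation": TCP orientation; "ft_force": force on the tool from outside, world axes, zero at the start; "ft_torque": the same for the moment, N m; "finger_gap": finger opening in m; "finger_force": force on a finger pad.
Only numpy, scipy, OpenCV 4.12 (cv2) and the standard library are available. Lean on these libraries where they do the work, as an engineer would, in place of code of your own. Each camera call takes 0.05 s, during which the arm holds its last target. There are 200 camera calls.

## Task

Four medicine bottles stand in a row in the wooden bench rack. Move them all into the steel carrier, one to a pocket, in reverse order: the bottle next to the bench rack's tall end board goes into the pocket farthest from the carrier's loop handle, and so on, so that the bottle that was farthest from the end board stands next to the handle. Set each bottle down upright on the floor of its pocket without tipping or dropping it, and let go of them all.

Things in the scene. Friction and masses are not known exactly. Their poses are not given: they have to be found in the camera images.
- tall_mid (a point): tall slender round white bottle, 34 mm in diameter (straight sides to 74 mm above its base), narrow metal cap, 100 mm high in all. The point is its centre, half-way up (50 mm above its base), z along the bottle upwards. It starts upright in one of the bench rack's cups, its sides within about 10 degrees of square to the rack, and is loose. It weighs 80 to 280 g.
- jar_mid (a point): squat wide jar, 48 mm in diameter over its whole height of 66 mm, white with a full-width grey lid. The point is its centre, half-way up (33 mm above its base), z along the bottle upwards. It starts upright in one of the bench rack's cups, its sides within about 10 degrees of square to the rack, and is loose. It weighs 80 to 280 g.
- square_mid (a point): square white bottle, body 40 x 40 mm and 68 mm high with a narrow grey cap 26 mm wide, 84 mm high in all; its x and y axes are square to its sides. The point is its centre, half-way up (42 mm above its base), z along the bottle upwards. It starts upright in one of the bench rack's cups, its sides within about 10 degrees of square to the rack, and is loose. It weighs 80 to 280 g.
- serum_mid (a point): round white bottle 42 mm in diameter (straight sides to 58 mm above its base), sloping shoulder, thin neck and a 28 mm metal crimp cap wider than the neck, 90 mm high in all. The point is its centre, half-way up (45 mm above its base), z along the bottle upwards. It starts upright in one of the bench rack's cups, its sides within about 10 degrees of square to the rack, and is loose. It weighs 80 to 280 g.
- cup_tall: the fixed black cup of the bench rack in which the tall bottle starts (all four cups are alike): square, open at the top, 66 x 66 mm outside, walls 3 mm, floor 3 mm thick, rim 16 mm above its origin, which is the centre of its underside; its underside is 12 mm above the table. Its place in the row tells the bottle's place at the start.
- cup_jar: the fixed black cup of the bench rack in which the jar bottle starts (all four cups are alike): square, open at the top, 66 x 66 mm outside, walls 3 mm, floor 3 mm thick, rim 16 mm above its origin, which is the centre of its underside; its underside is 12 mm above the table. Its place in the row tells the bottle's place at the start.
- cup_square: the fixed black cup of the bench rack in which the square bottle starts (all four cups are alike): square, open at the top, 66 x 66 mm outside, walls 3 mm, floor 3 mm thick, rim 16 mm above its origin, which is the centre of its underside; its underside is 12 mm above the table. Its place in the row tells the bottle's place at the start.
- cup_serum: the fixed black cup of the bench rack in which the serum bottle starts (all four cups are alike): square, open at the top, 66 x 66 mm outside, walls 3 mm, floor 3 mm thick, rim 16 mm above its origin, which is the centre of its underside; its underside is 12 mm above the table. Its place in the row tells the bottle's place at the start.
- bench_rack: fixed wooden bench rack: board 90 mm (its x) by 316 mm (its y, the row), 12 mm thick, origin at the centre of its underside on the table, z up. The four cups stand in a row at y = -108, -36, +36 and +108 mm. An upright wooden end board, 100 mm high, closes its +y end, centred at y = +161 mm, 12 mm thick; the other end has none.
- carrier: fixed steel carrier: tray 74 mm (its x) by 294 mm (its y, the row), origin at the centre of its underside on the table, z up. Four square pockets 66 x 66 mm inside, in a row, centres at y = -108, -36, +36 and +108 mm, floor 6 mm above the table, walls up to 21 mm above the table. A steel loop handle with a black grip, 95 mm high and 68 mm wide, stands at its +y end at y = +157 mm; the other end has none.
There are look-alikes about, which are no part of the job. Leave any red look-alike of the part that bears square_mid alone.

How it is judged:
By the outcome, as a careful person would: the job done as asked, in the order asked, and still so for the second after the job is handed in, with the robot touching nothing.
It also fails if it takes over 122 s, if anything falls off the work surface, if the arm or the gripper's body presses on something with over 40 N, if the wrist force passes 120 N, or if a joint passes its speed limit or range.

## Working session

There is one attempt and no reset: what is moved stays moved. The work goes in short steps, Python scripts to look and compute and a shell command to move; the robot and the scene stay as the last step left them, time stands still between calls to the robot, and variables do not carry over. Pictures are saved under pics/ and viewed, at most 14 in all, crops included, and the job is handed in when it is done.

```bash
ls; mkdir -p pics
python3 - <<'E'
from station import bot, read_camera
import cv2,pickle
print(bot.observe())
for n in("scene","top","wrist"):
    c=read_camera(n); cv2.imwrite(f"pics/{n}0.png",c["frame"]); pickle.dump(c,open(f"pics/{n}0.pkl","wb"))
    print(n,{k:v for k,v in c.items() if k!="frame"})
E
```

```text
pics
{'time': 0.0, 'q': array([-0.92284308,  0.50186258, -0.42674507,  1.55144615,  0.22082976,
        1.13830171, -0.21026145]), 'joint_vel': array([-2.61529313e-04, -9.85024709e-04,  6.82168602e-04,  1.30284223e-03,
        9.91523266e-04, -9.50303148e-04,  4.59940276e-05]), 'tau': array([ 4.99508606e-04, -5.66579568e+01, -5.81574216e+00, -2.79114962e+01,
       -6.86350395e-02,  3.05422163e-02,  1.83070724e-04]), 'position': array([0.24377794, 0.60179835, 0.22566665]), 'orientation': array([-1.98219610e-04,  1.91160379e-01,  9.81558327e-01, -9.59526878e-04]), 'ft_force': array([0.22398229, 0.21537095, 0.10873363]), 'ft_torque': array([-0.00661119,  0.01813732, -0.00783402]), 'finger_force': 0.0, 'finger_gap': 0.0920495327734297}
scene {'vfov': 50.40387833175611, 'cx': 311.70325030426056, 'cy': 245.68555054845922, 'dist_coeffs': array([-0.01855928,  0.        ,  0.        ,  0.        ,  0.        ]), 'rvec': array([ 1.37405506,  2.05458774, -0.96569965]), 'tvec': array([ 0.2237499 , -0.26995652,  1.62825162])}
top {'vfov': 53.38248204701186, 'cx': 309.3718488319427, 'cy': 240.25567470811066, 'dist_coeffs': array([-0.10263796,  0.        ,  0.        ,  0.        ,  0.        ]), 'rvec': array([ 2.15717211, -2.11211609,  0.14434039]), 'tvec': array([-0.01687819,  0.52401287,  0.83885357])}
wrist {'vfov': 59.389773731996215, 'cx': 323.34901747153253, 'cy': 237.35719343049195, 'dist_coeffs': array([-0.07242636,  0.        ,  0.        ,  0.        ,  0.        ]), 'rvec': array([-2.40193541, -1.62004334, -0.22817922]), 'tvec': array([-0.64876867, -0.0354383 ,  0.3915457 ])}
```

View pics/scene0.png

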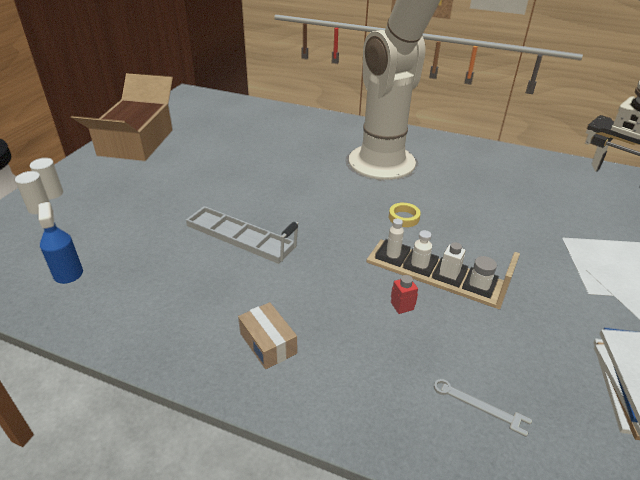

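View pics/top0.png

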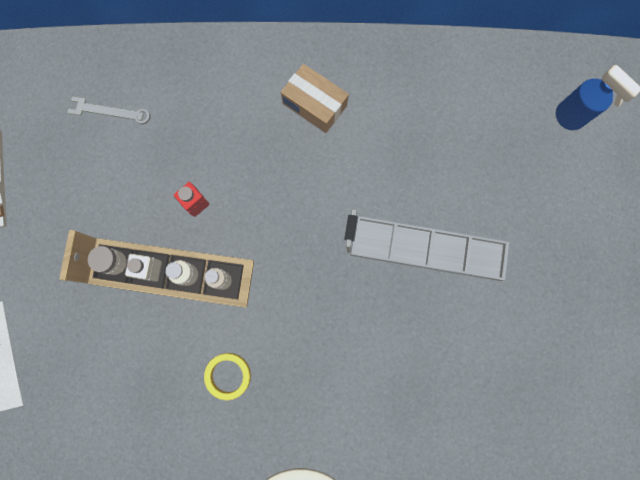

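The scene view shows the rack at (440,270), with bottles from the end board (510,275) in the order jar (484,273), square (453,262), serum (422,250), tall (396,240). The carrier is at (243,233) with its handle at (290,238). In the top view the end board is at (78,257) and the handle at (351,230).

These could be mistaken for the targets:
- the red square bottle, scene (404,295) / top (190,197): leave it alone
- the white bottles at scene (32,190) and (46,178), which are outside the rack
- the blue spray bottle at (63,255)

I choose the four bottles in the rack.

```bash
cat > h.py <<'E'
import cv2,numpy as np,pickle
def ray(c,uv):
    f=c["frame"].shape[0]/2/np.tan(np.radians(c["vfov"]/2))
    K=np.array([[f,0,c["cx"]],[0,f,c["cy"]],[0,0,1]])
    n=cv2.undistortPoints(np.array(uv,float).reshape(-1,1,2),K,np.array(c["dist_coeffs"])).reshape(-1,2)
    R=cv2.Rodrigues(np.array(c["rvec"]))[0]
    return -R.T@c["tvec"], np.c_[n,np.ones(len(n))]@R
def onz(c,uv,z):
    o,d=ray(c,uv); return o+d*((z-o[2])/d[:,2])[:,None]
def px(c,P):
    f=c["frame"].shape[0]/2/np.tan(np.radians(c["vfov"]/2))
    K=np.array([[f,0,c["cx"]],[0,f,c["cy"]],[0,0,1]])
    return cv2.projectPoints(np.array(P,float).reshape(-1,1,3),c["rvec"],c["tvec"],K,np.array(c["dist_coeffs"]))[0].reshape(-1,2)
E
python3 - <<'E'
from h import *
c=pickle.load(open("pics/top0.pkl","rb")); F=c["frame"]
a=cv2.resize(F[225:310,55:258],None,fx=3.9,fy=3.9,interpolation=cv2.INTER_CUBIC)
b=cv2.resize(F[205:285,335:535],None,fx=3.96,fy=3.96,interpolation=cv2.INTER_CUBIC)[:,:a.shape[1]]
a=a[:,:b.shape[1]]
cv2.imwrite("pics/crop.png",np.vstack([a,b[:600-len(a)]]).copy()); print(a.shape,b.shape)
hsv=cv2.cvtColor(F,cv2.COLOR_BGR2HSV)
for nm,m,z in(("wood",cv2.inRange(hsv,(8,70,60),(25,255,255)),.012),("dark",cv2.inRange(hsv,(0,0,0),(180,255,60)),.028)):
    for k in cv2.findContours(m,cv2.RETR_EXTERNAL,cv2.CHAIN_APPROX_NONE)[0]:
        if cv2.contourArea(k)>120 and cv2.boundingRect(k)[1]>60:
            r=cv2.minAreaRect(k); bp=cv2.boxPoints(r); print(nm,np.round(r[0]),r[1],r[2],onz(c,bp,z)[:,:2].round(3).tolist())
print(onz(c,[[373,240],[411,245],[448,251],[487,257]],.006).round(3))
E
```

```text
(332, 792, 3) (317, 792, 3)
wood [157. 270.] (188.381103515625, 49.81496047973633) 9.61972713470459 [[0.443, 0.48], [0.541, 0.472], [0.487, 0.099], [0.394, 0.111]]
wood [307. 107.] (59.58852767944336, 20.75555419921875) 34.50851821899414 [[0.816, 0.067], [0.854, 0.045], [0.782, -0.056], [0.745, -0.033]]
wood [324.  85.] (59.88285827636719, 17.011173248291016) 40.710845947265625 [[0.874, 0.03], [0.904, 0.008], [0.819, -0.085], [0.79, -0.063]]
[[ 0.532 -0.127  0.006]
 [ 0.524 -0.2    0.006]
 [ 0.514 -0.271  0.006]
 [ 0.504 -0.347  0.006]]
```

View pics/crop.png

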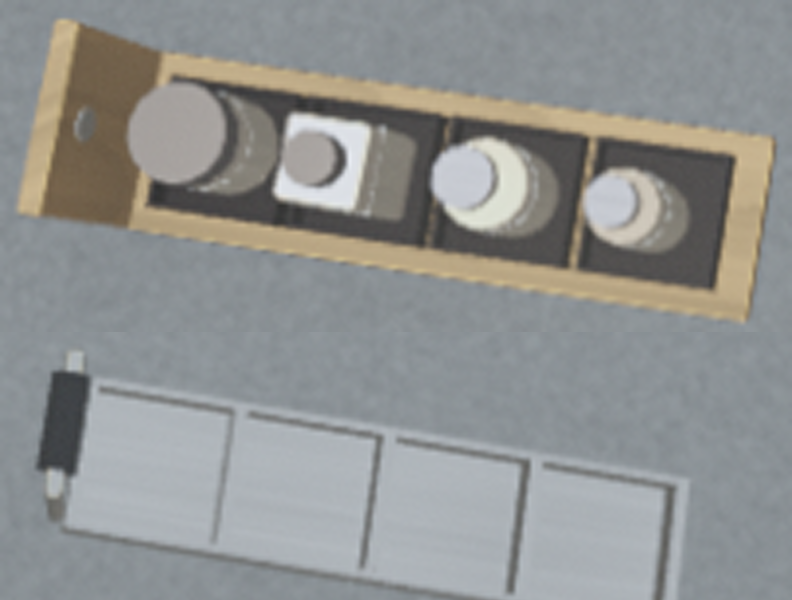

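The crop shows the rack order from the end board: jar lid (177,134), square cap (311,158), serum cap (463,177), tall cap (610,200). The square bottle is white, so it isn't the red one. Carrier corners are at (95,378), (688,481) and (63,530), with the handle on the left.

Run:
```python
from h import *
c=pickle.load(open("pics/top0.pkl","rb"))
A=lambda u,v:[55+u/3.9,225+v/3.906]
B=lambda u,v:[335+u/3.96,205+(v-332)/3.96]
for n,p,z in(("jar",(177,134),.081),("square",(311,158),.099),("serum",(463,177),.105),("tall",(610,200),.115)):
    print(n,onz(c,[A(*p)],z)[0].round(4))
r=onz(c,[A(775,137),A(747,322),A(130,228),A(163,52)],.012)[:,:2]; print("rack corners",r.round(4),np.linalg.norm(np.diff(r,axis=0),axis=1))
y=(r[3]+r[2]-r[0]-r[1]);y/=np.linalg.norm(y); ce=(r[0]+r[1])/2+.158*y
print("rack yaxis",y,np.degrees(np.arctan2(*y[::-1])),[ (ce+y*t).round(4).tolist() for t in(.108,.036,-.036,-.108)])
t=onz(c,[B(95,378),B(688,481),B(63,530)],.021)[:,:2];print("carrier",t.round(4),np.linalg.norm(t[1]-t[0]),np.linalg.norm(t[2]-t[0]))
y=t[0]-t[1];y/=np.linalg.norm(y);x=np.array([y[1],-y[0]]);ce=(t[1]+t[2])/2
# handle top
h=onz(c,[B(64,422)],.095)[0]
print("c yaxis",y,np.degrees(np.arctan2(*y[::-1])),ce,"handle",h,[ (ce+y*t).round(4).tolist() for t in(.108,.036,-.036,-.108)])
from scipy.spatial.transform import Rotation as R
from station import bot
q=bot.observe()["orientation"]; print(R.from_quat(np.r_[q[1:],q[0]]).as_matrix().round(3))
```

```text
jar [0.476 0.367 0.081]
square [0.4649 0.2952 0.099 ]
serum [0.4577 0.2235 0.105 ]
tall [0.4486 0.1555 0.115 ]
rack corners [[0.4884 0.0992]
 [0.3991 0.1094]
 [0.4357 0.42  ]
 [0.524  0.4104]] [0.08991749 0.31277055 0.08886522]
rack yaxis [0.11536711 0.99332292] 83.37519995020058 [[0.4744, 0.3685], [0.4661, 0.297], [0.4578, 0.2255], [0.4495, 0.154]]
carrier [[ 0.5743 -0.0984]
 [ 0.5301 -0.3847]
 [ 0.5008 -0.0838]] 0.2896834880473731 0.07495553213677496
c yaxis [0.15244642 0.98831174] 81.2312729911048 [ 0.51544543 -0.23425847] handle [ 0.53917006 -0.07862285  0.095     ] [[0.5319, -0.1275], [0.5209, -0.1987], [0.51, -0.2698], [0.499, -0.341]]
[[-0.927  0.375 -0.001]
 [ 0.375  0.927 -0.001]
 [ 0.    -0.001 -1.   ]]
```

Checks hold: rack width comes out at 90 mm, carrier at 75×290 mm, and the handle is 157 mm from its centre. Next I rotate the tool by 74.6° (14.92 units) so the fingers close across the row.

```bash
cat > go.py <<'E'
# usage: go.py x y z yaw_deg(of tool y) -> remaining shift in tool axes (25 mm units) and turn (5 deg units)
import sys,numpy as np
from station import bot
from scipy.spatial.transform import Rotation as R
s=bot.observe();q=s["orientation"];M=R.from_quat(np.r_[q[1:],q[0]])
x,y,z,a=map(float,sys.argv[1:]);a=np.radians(a)
T=R.from_matrix(np.array([[-np.sin(a),np.cos(a),0],[np.cos(a),np.sin(a),0],[0,0,-1]]).T)
T=R.from_matrix(np.c_[[np.sin(-a),np.cos(a),0],[np.cos(a),np.sin(a),0],[0,0,-1]])
d=np.array([x,y,z])-s["position"]
print("t%.1f"%s["time"],"pos",s["position"].round(4),"q7 %.2f"%s["q"][6],"gap %.3f f %.1f"%(s["finger_gap"],s["finger_force"]),"ft",s["ft_force"].round(1))
print("shift now-axes",(M.inv().apply(d)/.025).round(2),"target-axes",(T.inv().apply(d)/.025).round(2),"turn",((M.inv()*T).as_rotvec(degrees=True)/5).round(2))
E
python3 -m pendant '[[0,0,0,0,0,1,0],[0,0,0,0,0,1,0],[0,0,0,0,0,1,0],[0,0,0,0,0,1,0],[0,0,0,0,0,1,0],[0,0,0,0,0,1,0],[0,0,0,0,0,1,0],[0,0,0,0,0,1,0]]' 20
python3 -m pendant '[[0,0,0,0,0,1,0],[0,0,0,0,0,1,0],[0,0,0,0,0,1,0],[0,0,0,0,0,1,0],[0,0,0,0,0,1,0],[0,0,0,0,0,1,0],[0,0,0,0,0,0.92,0],[0,0,0,0,0,0,0]]'
python3 go.py .475 .3675 .16 -6.6
```

```text
time: 0.95
position: [0.2438, 0.6022, 0.2263]
orientation: [0.0, 0.517, 0.856, -0.0]
ft_force: [0.2, -0.6, 0.3]
finger_gap: 0.0921
finger_force: 0.0
time: 1.75
position: [0.2438, 0.6022, 0.2263]
orientation: [0.0, 0.747, 0.665, -0.0]
ft_force: [-0.4, -1.0, 0.3]
finger_gap: 0.0919
finger_force: 0.0
t1.8 pos [0.2438 0.6022 0.2263] q7 -1.41 gap 0.092 f 0.0 ft [-0.4 -1.   0.3]
shift now-axes [-8.25 10.28  2.66] target-axes [-8.26 10.27  2.65] turn [-0.    0.01 -0.02]
```

```bash
python3 -m pendant '[[-0.75,0.93,0.24,0,0,0,0],[-0.75,0.93,0.24,0,0,0,0],[-0.75,0.93,0.24,0,0,0,0],[-0.75,0.93,0.24,0,0,0,0],[-0.75,0.93,0.24,0,0,0,0],[-0.75,0.93,0.24,0,0,0,0],[-0.75,0.93,0.24,0,0,0,0],[-0.75,0.93,0.24,0,0,0,0]]'
python3 -m pendant '[[-0.75,0.93,0.24,0,0,0,0],[-0.75,0.93,0.24,0,0,0,0],[-0.75,0.98,0.26,0,0,0,0],[0,0,0,0,0,0,0],[0,0,0,0,0,0,0]]'
python3 go.py .475 .3675 .043 -6.6
python3 - <<'E'
from h import *
from station import read_camera
c=read_camera("wrist");cv2.imwrite("pics/w1.png",c["frame"]);pickle.dump(c,open("pics/w1.pkl","wb"))
print(px(c,[[.475,.3675,.081],[.4655,.296,.099],[.458,.2245,.105],[.449,.155,.115]]))
E
```

```text
time: 2.55
position: [0.412, 0.431, 0.1784]
orientation: [-0.0, 0.746, 0.666, -0.0]
ft_force: [-0.4, -0.8, -0.2]
finger_gap: 0.092
finger_force: 0.0
time: 3.05
position: [0.4758, 0.3669, 0.1598]
orientation: [-0.0, 0.747, 0.665, -0.0]
ft_force: [-0.1, 0.8, 0.3]
finger_gap: 0.0917
finger_force: 0.0
t3.0 pos [0.4758 0.3669 0.1598] q7 -0.85 gap 0.092 f 0.0 ft [-0.1  0.8  0.3]
shift now-axes [ 0.02 -0.03  4.67] target-axes [ 0.02 -0.03  4.67] turn [-0.01  0.01 -0.01]
[[322.44138859 246.4557082 ]
 [320.51806596 369.45243791]
 [321.99307401 469.45080753]
 [320.77009659 557.54604991]]
```

View pics/w1.png

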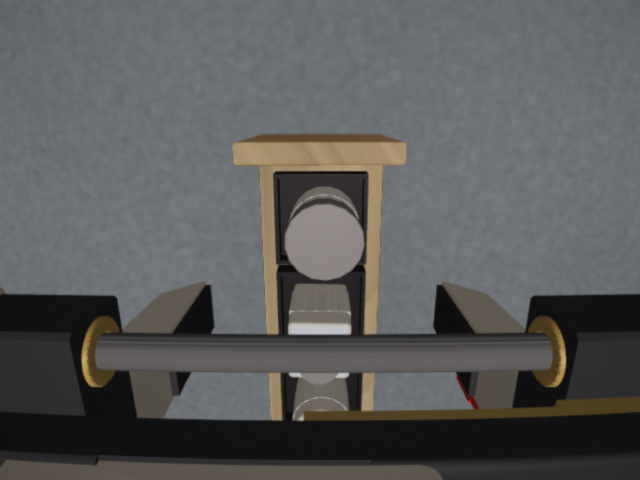

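The wrist view shows the jar lid at (324,240), against a prediction of (322,246), so it lies about 2–3 mm nearer the end board. The fingers straddle the rack evenly. Some red shows at (465,390), so I'm checking clearance to the red bottle.

```bash
python3 - <<'E'
from h import *
c=pickle.load(open("pics/top0.pkl","rb"));hsv=cv2.cvtColor(c["frame"],cv2.COLOR_BGR2HSV)
m=cv2.inRange(hsv,(0,120,60),(6,255,255))|cv2.inRange(hsv,(174,120,60),(180,255,255))
p=np.argwhere(m[150:240,150:240])[:,::-1]+150
for z in(0,.068): w=onz(c,p,z);print(z,w.min(0),w.max(0))
print(onz(c,[[186,193]],.084))
E
python3 -m pendant '[[0.06,0,0.8,0,0,0,0],[0,0,0.8,0,0,0,0],[0,0,0.8,0,0,0,0],[0,0,0.8,0,0,0,0],[0,0,0.8,0,0,0,0],[0,0,0.65,0,0,0,0],[0,0,0,0,0,0,0],[0,0,0,0,0,0,0]]' 20
python3 go.py .475 .3685 .043 -6.6
```

```text
0 [0.57785721 0.19763104 0.        ] [0.64256207 0.26518729 0.        ]
0.068 [0.56391054 0.1811922  0.068     ] [0.62377041 0.24368995 0.068     ]
[[0.59888657 0.21675882 0.084     ]]
time: 3.9
position: [0.475, 0.3701, 0.0441]
orientation: [-0.0, 0.746, 0.665, -0.0]
ft_force: [0.2, -0.5, -0.3]
finger_gap: 0.0917
finger_force: 0.0
t3.9 pos [0.475  0.3701 0.0441] q7 -0.86 gap 0.092 f 0.0 ft [ 0.2 -0.5 -0.3]
shift now-axes [-0.06  0.01  0.04] target-axes [-0.06  0.01  0.04] turn [-0.01 -0.    0.01]
```

```bash
python3 -m pendant '[[0,0,0,0,0,0,255],[0,0,0,0,0,0,255],[0,0,0,0,0,0,255],[0,0,0,0,0,0,255],[0,0,0,0,0,0,255],[0,0,0,0,0,0,255],[0,0,0,0,0,0,255],[0,0,0,0,0,0,255]]' 30
python3 go.py .499 -.341 .16 -8.8
```

```text
time: 4.7
position: [0.4758, 0.3694, 0.0441]
orientation: [0.0, 0.747, 0.665, 0.0]
ft_force: [0.1, -0.3, 1.5]
finger_gap: 0.0474
finger_force: 30.0
t4.7 pos [0.4758 0.3694 0.0441] q7 -0.87 gap 0.047 f 30.0 ft [ 0.1 -0.3  1.5]
shift now-axes [-28.11   4.22  -4.64] target-axes [-27.94   5.26  -4.64] turn [ 0.   -0.    0.43]
```

```bash
python3 -m pendant '[[0,0,-0.3,0,0,0,255],[0,0,-0.6,0,0,0,255],[0,0,-0.8,0,0,0,255],[0,0,-0.9,0,0,0,255],[0,0,-0.9,0,0,0,255],[0,0,-0.8,0,0,0,255],[0,0,-0.4,0,0,0,255],[-0.4,0,0,0,0,0,255]]'
python3 -m pendant '[[-0.8,0.12,0,0,0,0,255],[-0.9,0.15,0,0,0,0,255],[-0.9,0.15,0,0,0,0,255],[-0.9,0.15,0,0,0,0,255],[-0.9,0.15,0,0,0,0,255],[-0.9,0.15,0,0,0,0,255],[-0.9,0.15,0,0,0,0,255],[-0.9,0.15,0,0,0,0,255]]'
python3 -m pendant '[[-0.9,0.13,0,0,0,0,255],[-0.9,0.13,0,0,0,0,255],[-0.9,0.13,0,0,0,0,255],[-0.9,0.13,0,0,0,0,255],[-0.9,0.13,0,0,0,0,255],[-0.9,0.13,0,0,0,0,255],[-0.9,0.13,0,0,0,0,255],[-0.9,0.13,0,0,0,0,255]]'
python3 go.py .499 -.341 .16 -8.8
```

```text
time: 5.5
position: [0.475, 0.3616, 0.1639]
orientation: [-0.0, 0.746, 0.666, 0.002]
ft_force: [0.5, -0.3, -1.8]
finger_gap: 0.0473
finger_force: 30.0
time: 6.3
position: [0.4814, 0.1761, 0.16]
orientation: [-0.0, 0.748, 0.664, -0.002]
ft_force: [-1.1, -0.2, -2.0]
finger_gap: 0.0473
finger_force: 30.0
time: 7.1
position: [0.4855, -0.0049, 0.1601]
orientation: [-0.001, 0.748, 0.664, -0.001]
ft_force: [-0.2, -0.7, -0.7]
finger_gap: 0.0477
finger_force: 30.0
t7.1 pos [ 0.4855 -0.0049  0.1601] q7 -0.14 gap 0.048 f 30.0 ft [-0.2 -0.7 -0.7]
shift now-axes [-1.329e+01  2.120e+00  1.000e-02] target-axes [-13.2    2.59   0.  ] turn [-0.04  0.01  0.41]
```

```bash
python3 -m pendant '[[-0.9,0.15,0,0,0,0,255],[-0.9,0.15,0,0,0,0,255],[-0.9,0.15,0,0,0,0,255],[-0.9,0.15,0,0,0,0,255],[-0.9,0.15,0,0,0,0,255],[-0.9,0.15,0,0,0,0,255],[-0.9,0.15,0,0,0,0,255],[-0.9,0.15,0,0,0,0,255]]'
python3 -m pendant '[[-0.9,0.15,0,0,0,0,255],[-0.9,0.15,0,0,0,0,255],[-0.9,0.15,0,0,0,0.2,255],[-0.9,0.15,0,0,0,0.2,255],[-0.8,0.15,0,0,0,0,255],[-0.6,0.15,0,0,0,0,255],[-0.3,0,0,0,0,0,255],[0,0,0,0,0,0,255]]'
python3 go.py .499 -.341 .035 -8.8
python3 - <<'E'
from h import *
from station import read_camera
c=read_camera("wrist");cv2.imwrite("pics/w2.png",c["frame"]);pickle.dump(c,open("pics/w2.pkl","wb"))
print(px(c,[[.5319,-.1275,.006],[.5209,-.1987,.006],[.51,-.2698,.006],[.499,-.341,.006]]))
E
```

```text
time: 7.9
position: [0.4939, -0.1864, 0.1599]
orientation: [-0.001, 0.748, 0.664, -0.001]
ft_force: [-0.0, 0.1, -1.3]
finger_gap: 0.0476
finger_force: 30.0
time: 8.7
position: [0.5004, -0.3198, 0.1608]
orientation: [-0.001, 0.759, 0.651, -0.001]
ft_force: [-0.3, -0.6, -1.4]
finger_gap: 0.0474
finger_force: 30.0
t8.7 pos [ 0.5004 -0.3198  0.1608] q7 0.46 gap 0.047 f 30.0 ft [-0.3 -0.6 -1.4]
shift now-axes [-0.85  0.08  5.03] target-axes [-0.85  0.07  5.03] turn [-0.02  0.    0.  ]
[[326.95992644 -67.82768072]
 [326.74995071  45.46487548]
 [326.63630527 149.85612694]
 [326.40138334 243.71825539]]
```

View pics/w2.png

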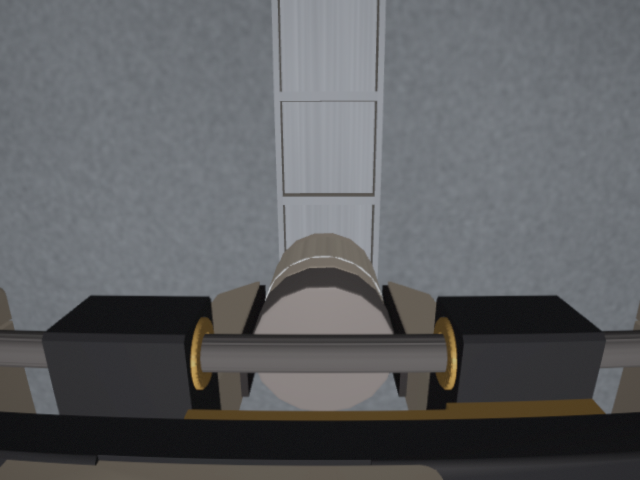

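The carrier walls are at rows 97 and 200 and columns 280–380, within about 1 mm of the prediction. I'm lowering the jar.

```bash
python3 -m pendant '[[-0.5,0.1,0.3,0,0,0,255],[-0.35,0.05,0.6,0,0,0,255],[0,0,0.8,0,0,0,255],[0,0,0.9,0,0,0,255],[0,0,0.9,0,0,0,255],[0,0,0.7,0,0,0,255],[0,0,0.4,0,0,0,255],[0,0,0.2,0,0,0,255]]'
python3 -m pendant '[[0,0,0.1,0,0,0,255],[0,0,0,0,0,0,255],[0,0,0,0,0,0,255]]'
python3 go.py .499 -.341 .035 -8.8
```

```text
time: 9.55
position: [0.5015, -0.3398, 0.0395]
orientation: [-0.001, 0.758, 0.652, -0.001]
ft_force: [-0.1, 0.0, -1.1]
finger_gap: 0.0472
finger_force: 30.0
time: 9.85
position: [0.5031, -0.3406, 0.0397]
orientation: [0.001, 0.758, 0.652, 0.0]
ft_force: [-0.4, 0.1, -1.4]
finger_gap: 0.0472
finger_force: 30.0
t9.8 pos [ 0.5031 -0.3406  0.0397] q7 0.53 gap 0.047 f 30.0 ft [-0.4  0.1 -1.4]
shift now-axes [-0.04 -0.16  0.19] target-axes [-0.04 -0.16  0.19] turn [0.02 0.01 0.03]
```

```bash
python3 -m pendant '[[0,-0.08,0.06,0,0,0,255],[0,0,0.06,0,0,0,255],[0,0,0,0,0,0,255],[0,0,0,0,0,0,255]]'
python3 -m pendant '[[0,0,0.04,0,0,0,255],[0,0,0,0,0,0,255],[0,0,0,0,0,0,255]]'
python3 -m pendant '[[0,0,0.04,0,0,0,255],[0,0,0,0,0,0,255],[0,0,0,0,0,0,255]]'
```

```text
time: 10.25
position: [0.5005, -0.3399, 0.0361]
orientation: [0.0, 0.758, 0.652, 0.0]
ft_force: [0.5, 0.3, -2.0]
finger_gap: 0.0472
finger_force: 30.0
time: 10.55
position: [0.5007, -0.34, 0.0351]
orientation: [0.0, 0.758, 0.652, 0.0]
ft_force: [0.8, 0.9, -0.3]
finger_gap: 0.0473
finger_force: 30.0
time: 10.85
position: [0.5008, -0.3401, 0.035]
orientation: [0.0, 0.758, 0.652, 0.0]
ft_force: [-2.2, 1.9, 5.9]
finger_gap: 0.0474
finger_force: 30.0
```

Contact at z = 35 mm as expected. I release, rise and return for the square bottle.

```bash
python3 -m pendant '[[0,0,-0.02,0,0,0,190],[0,0,0,0,0,0,120],[0,0,0,0,0,0,0],[0,0,0,0,0,0,0],[0,0,0,0,0,0,0],[0,0,-0.4,0,0,0,0],[0,0,-0.8,0,0,0,0],[0,0,-0.9,0,0,0,0]]'
python3 -m pendant '[[0,0,-0.9,0,0,0,0],[0,0,-0.9,0,0,0,0],[0,0,-0.8,0,0,0,0],[0,0,-0.3,0,0,-0.43,0],[0,0,0,0,0,0,0]]'
python3 go.py .4657 .297 .16 -6.6
python3 - <<'E'
from h import *
from station import read_camera
c=read_camera("wrist");cv2.imwrite("pics/w3.png",c["frame"])
E
```

```text
time: 11.65
position: [0.5, -0.3396, 0.0874]
orientation: [-0.001, 0.758, 0.652, -0.0]
ft_force: [0.4, -0.4, -0.4]
finger_gap: 0.0904
finger_force: 0.0
time: 12.15
position: [0.5015, -0.3407, 0.1619]
orientation: [0.002, 0.746, 0.666, 0.001]
ft_force: [-0.3, -0.1, 0.4]
finger_gap: 0.0922
finger_force: 0.0
t12.2 pos [ 0.5015 -0.3407  0.1619] q7 0.53 gap 0.092 f 0.0 ft [-0.3 -0.1  0.4]
shift now-axes [ 2.518e+01 -4.300e+00  2.000e-02] target-axes [25.17 -4.36  0.07] turn [0.04 0.02 0.02]
```

View pics/w3.png

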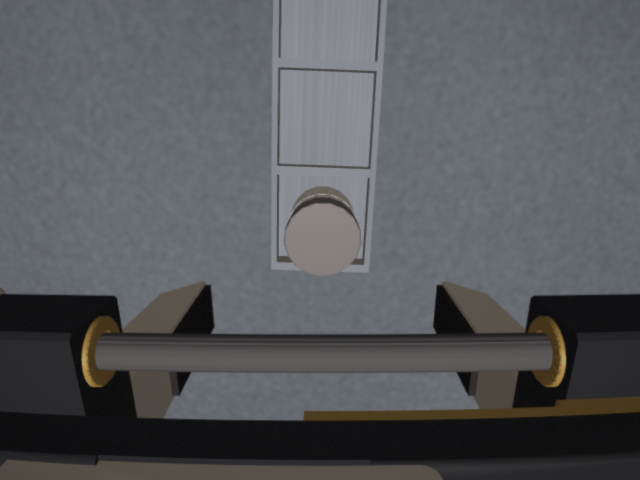

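The jar stands upright at (322,237), inside the last pocket. Back to the square bottle.

```bash
python3 -m pendant '[[0.6,-0.15,0,0,0,0,0],[0.95,-0.17,0,0,0,0,0],[0.95,-0.17,0,0,0,0,0],[0.95,-0.17,0,0,0,0,0],[0.95,-0.17,0,0,0,0,0],[0.95,-0.17,0,0,0,0,0],[0.95,-0.17,0,0,0,0,0],[0.95,-0.17,0,0,0,0,0]]' >/dev/null
python3 -m pendant '[[0.95,-0.16,0,0,0,0,0],[0.95,-0.16,0,0,0,0,0],[0.95,-0.16,0,0,0,0,0],[0.95,-0.16,0,0,0,0,0],[0.95,-0.16,0,0,0,0,0],[0.95,-0.16,0,0,0,0,0],[0.95,-0.16,0,0,0,0,0],[0.95,-0.16,0,0,0,0,0]]' >/dev/null
python3 -m pendant '[[0.95,-0.16,0,0,0,0,0],[0.95,-0.16,0,0,0,0,0],[0.95,-0.16,0,0,0,0,0],[0.95,-0.16,0,0,0,0,0],[0.95,-0.16,0,0,0,0,0],[0.95,-0.16,0,0,0,0,0],[0.95,-0.16,0,0,0,0,0],[0.95,-0.16,0,0,0,0,0]]' >/dev/null
python3 -m pendant '[[0.95,-0.16,0,0,0,0,0],[0.6,-0.1,0,0,0,0,0],[0.3,-0.1,0,0,0,0,0],[0,0,0,0,0,0,0],[0,0,0,0,0,0,0],[0,0,0,0,0,0,0]]'
python3 go.py .4657 .297 .044 -6.6
python3 - <<'E'
from h import *
from station import read_camera
c=read_camera("wrist");cv2.imwrite("pics/w4.png",c["frame"]);print(px(c,[[.4657,.297,.099]]))
E
```

```text
time: 15.2
position: [0.4636, 0.2742, 0.1593]
orientation: [0.0, 0.747, 0.665, -0.0]
ft_force: [-0.0, -0.1, 0.2]
finger_gap: 0.0917
finger_force: 0.0
t15.2 pos [0.4636 0.2742 0.1593] q7 -0.72 gap 0.092 f 0.0 ft [-0.  -0.1  0.2]
shift now-axes [ 0.92 -0.02  4.61] target-axes [ 0.91 -0.02  4.61] turn [-0.    0.01 -0.  ]
[[322.76566395 216.9904245 ]]
```

View pics/w4.png

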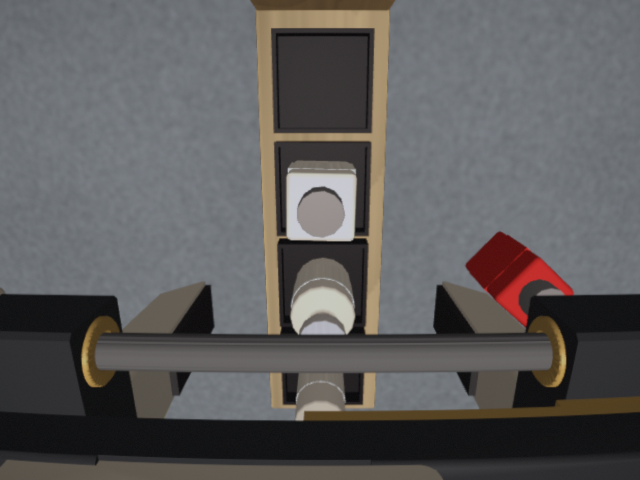

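Square cap at (321,213), against a prediction of (323,217), and its sides line up with the tool. The red bottle at (520,280) is clear.

```bash
python3 -m pendant '[[0.6,-0.02,0.1,0,0,0,0],[0.36,0,0.6,0,0,0,0],[0,0,0.8,0,0,0,0],[0,0,0.8,0,0,0,0],[0,0,0.8,0,0,0,0],[0,0,0.8,0,0,0,0],[0,0,0.5,0,0,0,0],[0,0,0.2,0,0,0,0]]' >/dev/null
python3 -m pendant '[[0,0,0,0,0,0,0],[0,0,0,0,0,0,0],[0,0,0,0,0,0,0],[0,0,0,0,0,0,255],[0,0,0,0,0,0,255],[0,0,0,0,0,0,255],[0,0,0,0,0,0,255],[0,0,0,0,0,0,255]]'
python3 -m pendant '[[0,0,0,0,0,0,255],[0,0,0,0,0,0,255],[0,0,0,0,0,0,255],[0,0,0,0,0,0,255],[0,0,0,0,0,0,255]]' 30
python3 go.py .511 -.269 .16 -8.8
```

```text
time: 16.85
position: [0.4657, 0.2997, 0.0445]
orientation: [-0.0, 0.746, 0.666, 0.0]
ft_force: [0.1, -0.7, -0.2]
finger_gap: 0.0567
finger_force: 0.0
time: 17.35
position: [0.4655, 0.2996, 0.0444]
orientation: [-0.0, 0.746, 0.666, -0.0]
ft_force: [-0.1, 0.5, 0.9]
finger_gap: 0.04
finger_force: 29.8
t17.4 pos [0.4655 0.2996 0.0444] q7 -0.78 gap 0.040 f 29.8 ft [-0.1  0.5  0.9]
shift now-axes [-22.39   4.38  -4.62] target-axes [-22.2    5.28  -4.62] turn [-0.    0.    0.46]
```

```bash
python3 -m pendant '[[0,0,-0.3,0,0,0,255],[0,0,-0.6,0,0,0,255],[0,0,-0.8,0,0,0,255],[0,0,-0.9,0,0,0,255],[0,0,-0.9,0,0,0,255],[0,0,-0.8,0,0,0,255],[0,0,-0.4,0,0,0,255],[-0.4,0,0,0,0,0,255]]'
python3 -m pendant '[[-0.8,0.12,0,0,0,0,255],[-0.9,0.18,0,0,0,0,255],[-0.9,0.18,0,0,0,0,255],[-0.9,0.18,0,0,0,0,255],[-0.9,0.18,0,0,0,0,255],[-0.9,0.18,0,0,0,0,255],[-0.9,0.18,0,0,0,0,255],[-0.9,0.18,0,0,0,0,255]]' >/dev/null
python3 -m pendant '[[-0.9,0.18,0,0,0,0,255],[-0.9,0.18,0,0,0,0,255],[-0.9,0.18,0,0,0,0,255],[-0.9,0.18,0,0,0,0,255],[-0.9,0.18,0,0,0,0,255],[-0.9,0.18,0,0,0,0,255],[-0.9,0.18,0,0,0,0,255],[-0.9,0.18,0,0,0,0,255]]' >/dev/null
python3 -m pendant '[[-0.9,0.18,0,0,0,0,255],[-0.9,0.18,0,0,0,0,255],[-0.9,0.18,0,0,0,0.23,255],[-0.9,0.18,0,0,0,0.23,255],[-0.9,0.18,0,0,0,0,255],[-0.9,0.18,0,0,0,0,255],[-0.6,0.1,0,0,0,0,255],[-0.3,0,0,0,0,0,255]]' >/dev/null
python3 -m pendant '[[0,0,0,0,0,0,255],[0,0,0,0,0,0,255],[0,0,0,0,0,0,255]]'
python3 go.py .511 -.269 .0365 -8.8
```

```text
time: 18.15
position: [0.4655, 0.2917, 0.1643]
orientation: [-0.0, 0.745, 0.667, 0.003]
ft_force: [0.5, 0.1, -2.5]
finger_gap: 0.0399
finger_force: 29.8
time: 20.85
position: [0.5025, -0.2319, 0.1618]
orientation: [-0.0, 0.759, 0.651, 0.0]
ft_force: [-0.1, 0.4, -1.5]
finger_gap: 0.0401
finger_force: 29.8
t20.9 pos [ 0.5025 -0.2319  0.1618] q7 0.31 gap 0.040 f 29.8 ft [-0.1  0.4 -1.5]
shift now-axes [-1.42  0.56  5.01] target-axes [-1.42  0.56  5.01] turn [-0.   -0.01  0.02]
```

```bash
python3 -m pendant '[[-0.7,0.3,0,0,0,0,255],[-0.7,0.26,0.3,0,0,0,255],[-0.02,0,0.8,0,0,0,255],[0,0,0.9,0,0,0,255],[0,0,0.9,0,0,0,255],[0,0,0.9,0,0,0,255],[0,0,0.7,0,0,0,255],[0,0,0.4,0,0,0,255]]' >/dev/null
python3 -m pendant '[[0,0,0.05,0,0,0,255],[0,0,0,0,0,0,255],[0,0,0,0,0,0,255],[0,0,0,0,0,0,255]]' 
python3 go.py .511 -.269 .0354 -8.8
```

```text
time: 22.05
position: [0.5116, -0.2709, 0.0393]
orientation: [0.001, 0.759, 0.651, 0.0]
ft_force: [-0.5, 0.3, -2.6]
finger_gap: 0.0402
finger_force: 29.8
t22.1 pos [ 0.5116 -0.2709  0.0393] q7 0.41 gap 0.040 f 29.8 ft [-0.5  0.3 -2.6]
shift now-axes [ 0.07 -0.04  0.15] target-axes [ 0.07 -0.04  0.15] turn [0.02 0.   0.  ]
```

```bash
python3 -m pendant '[[0,0,0.06,0,0,0,255],[0,0,0.06,0,0,0,255],[0,0,0,0,0,0,255],[0,0,0,0,0,0,255]]'
python3 -m pendant '[[0,0,0.03,0,0,0,255],[0,0,0,0,0,0,255],[0,0,0,0,0,0,255]]'
```

```text
time: 22.45
position: [0.5111, -0.2708, 0.0354]
orientation: [0.0, 0.759, 0.651, 0.0]
ft_force: [0.2, -0.8, -0.4]
finger_gap: 0.0398
finger_force: 29.8
time: 22.75
position: [0.5111, -0.2708, 0.0354]
orientation: [0.0, 0.759, 0.651, 0.0]
ft_force: [-2.3, 1.4, 6.6]
finger_gap: 0.04
finger_force: 29.8
```

```bash
python3 -m pendant '[[0,0,-0.02,0,0,0,190],[0,0,0,0,0,0,120],[0,0,0,0,0,0,0],[0,0,0,0,0,0,0],[0,0,0,0,0,0,0],[0,0,-0.4,0,0,0,0],[0,0,-0.8,0,0,0,0],[0,0,-0.9,0,0,0,0]]'
python3 -m pendant '[[0,0,-0.9,0,0,0,0],[0,0,-0.9,0,0,0,0],[0,0,-0.8,0,0,0,0],[0,0,-0.3,0,0,-0.44,0],[0,0,0,0,0,0,0]]'
python3 go.py .4578 .2255 .165 -6.6
```

```text
time: 23.55
position: [0.5102, -0.2704, 0.088]
orientation: [-0.001, 0.759, 0.651, -0.0]
ft_force: [0.0, -0.2, 0.7]
finger_gap: 0.0899
finger_force: 0.0
time: 24.05
position: [0.5119, -0.2712, 0.1623]
orientation: [0.002, 0.747, 0.665, 0.001]
ft_force: [0.4, -0.5, 0.2]
finger_gap: 0.092
finger_force: 0.0
t24.1 pos [ 0.5119 -0.2712  0.1623] q7 0.41 gap 0.092 f 0.0 ft [ 0.4 -0.5  0.2]
shift now-axes [19.49 -4.43 -0.14] target-axes [19.49 -4.43 -0.11] turn [0.04 0.01 0.  ]
```

```bash
python3 -m pendant '[[0.6,-0.21,0,0,0,0,0],[0.95,-0.21,0,0,0,0,0],[0.95,-0.21,0,0,0,0,0],[0.95,-0.21,0,0,0,0,0],[0.95,-0.21,0,0,0,0,0],[0.95,-0.21,0,0,0,0,0],[0.95,-0.21,0,0,0,0,0],[0.95,-0.21,0,0,0,0,0]]' >/dev/null
python3 -m pendant '[[0.95,-0.21,0,0,0,0,0],[0.95,-0.21,0,0,0,0,0],[0.95,-0.21,0,0,0,0,0],[0.95,-0.21,0,0,0,0,0],[0.95,-0.21,0,0,0,0,0],[0.95,-0.21,0,0,0,0,0],[0.95,-0.21,0,0,0,0,0],[0.95,-0.21,0,0,0,0,0]]' >/dev/null
python3 -m pendant '[[0.95,-0.21,0,0,0,0,0],[0.95,-0.21,0,0,0,0,0],[0.95,-0.21,0,0,0,0,0],[0.6,-0.2,0,0,0,0,0],[0.3,0,0,0,0,0,0],[0,0,0,0,0,0,0],[0,0,0,0,0,0,0],[0,0,0,0,0,0,0]]'
python3 go.py .4578 .2255 .045 -6.6
python3 - <<'E'
from h import *
from station import read_camera
c=read_camera("wrist");cv2.imwrite("pics/w5.png",c["frame"]);print(px(c,[[.4578,.2255,.105],[.4495,.154,.115]]))
E
```

```text
time: 26.45
position: [0.4601, 0.202, 0.1597]
orientation: [0.0, 0.747, 0.665, -0.0]
ft_force: [-0.1, -0.7, 0.2]
finger_gap: 0.092
finger_force: 0.0
t26.4 pos [0.4601 0.202  0.1597] q7 -0.60 gap 0.092 f 0.0 ft [-0.1 -0.7  0.2]
shift now-axes [ 0.92 -0.2   4.59] target-axes [ 0.92 -0.2   4.59] turn [-0.    0.01 -0.02]
[[314.19703753 219.15347392]
 [314.76718173 350.81948009]]
```

View pics/w5.png

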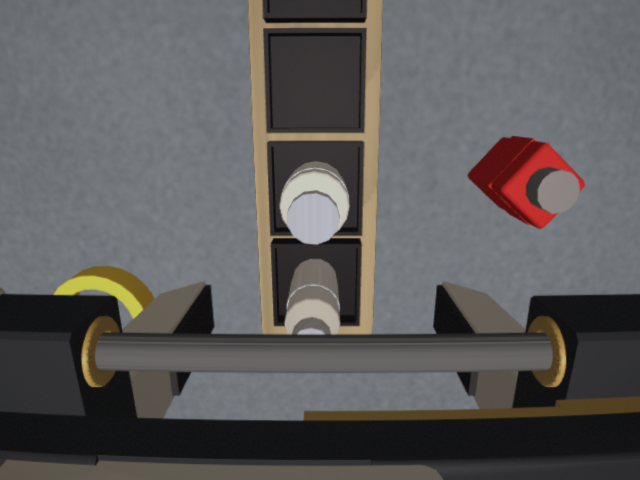

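Serum cap at (314,218), matching the prediction (314,219). The red bottle at (530,180) and the yellow ring are clear of the fingers.

```bash
python3 -m pendant '[[0.6,-0.1,0.1,0,0,0,0],[0.32,-0.1,0.6,0,0,0,0],[0,0,0.8,0,0,0,0],[0,0,0.8,0,0,0,0],[0,0,0.8,0,0,0,0],[0,0,0.8,0,0,0,0],[0,0,0.5,0,0,0,0],[0,0,0.2,0,0,0,0]]' >/dev/null
python3 -m pendant '[[0,0,0,0,0,0,0],[0,0,0,0,0,0,0],[0,0,0,0,0,0,0],[0,0,0,0,0,0,255],[0,0,0,0,0,0,255],[0,0,0,0,0,0,255],[0,0,0,0,0,0,255],[0,0,0,0,0,0,255]]'
python3 -m pendant '[[0,0,0,0,0,0,255],[0,0,0,0,0,0,255],[0,0,0,0,0,0,255],[0,0,0,0,0,0,255],[0,0,0,0,0,0,255]]' 30
python3 go.py .5215 -.1985 .16 -8.8
```

```text
time: 28.1
position: [0.4578, 0.2268, 0.045]
orientation: [-0.0, 0.747, 0.665, 0.0]
ft_force: [-0.4, 0.9, -0.2]
finger_gap: 0.0563
finger_force: 0.0
time: 28.6
position: [0.4577, 0.2268, 0.0449]
orientation: [-0.0, 0.747, 0.665, -0.0]
ft_force: [0.2, -0.4, 1.4]
finger_gap: 0.0413
finger_force: 30.0
t28.6 pos [0.4577 0.2268 0.0449] q7 -0.66 gap 0.041 f 30.0 ft [ 0.2 -0.4  1.4]
shift now-axes [-16.61   4.49  -4.6 ] target-axes [-16.42   5.12  -4.6 ] turn [-0.    0.    0.44]
```

```bash
python3 -m pendant '[[0,0,-0.3,0,0,0,255],[0,0,-0.6,0,0,0,255],[0,0,-0.8,0,0,0,255],[0,0,-0.9,0,0,0,255],[0,0,-0.9,0,0,0,255],[0,0,-0.8,0,0,0,255],[0,0,-0.4,0,0,0,255],[-0.4,0,0,0,0,0,255]]'
python3 -m pendant '[[-0.8,0.2,0,0,0,0,255],[-0.9,0.26,0,0,0,0,255],[-0.9,0.26,0,0,0,0,255],[-0.9,0.26,0,0,0,0,255],[-0.9,0.26,0,0,0,0,255],[-0.9,0.26,0,0,0,0,255],[-0.9,0.26,0,0,0,0,255],[-0.9,0.26,0,0,0,0,255]]' >/dev/null
python3 -m pendant '[[-0.9,0.26,0,0,0,0,255],[-0.9,0.26,0,0,0,0,255],[-0.9,0.26,0,0,0,0,255],[-0.9,0.26,0,0,0,0,255],[-0.9,0.26,0,0,0,0,255],[-0.9,0.26,0,0,0,0.22,255],[-0.9,0.26,0,0,0,0.22,255],[-0.9,0.26,0,0,0,0,255]]' >/dev/null
python3 -m pendant '[[-0.9,0.22,0,0,0,0,255],[-0.6,0.1,0,0,0,0,255],[0,0,0,0,0,0,255],[0,0,0,0,0,0,255],[0,0,0,0,0,0,255]]'
python3 go.py .5215 -.1985 .0365 -8.8
```

```text
time: 29.4
position: [0.4576, 0.2184, 0.1641]
orientation: [0.0, 0.746, 0.666, 0.002]
ft_force: [-0.1, 0.8, -1.5]
finger_gap: 0.0415
finger_force: 30.0
time: 31.5
position: [0.5181, -0.1868, 0.1621]
orientation: [-0.001, 0.759, 0.651, 0.0]
ft_force: [-0.2, -0.7, -2.3]
finger_gap: 0.0418
finger_force: 30.0
t31.5 pos [ 0.5181 -0.1868  0.1621] q7 0.21 gap 0.042 f 30.0 ft [-0.2 -0.7 -2.3]
shift now-axes [-0.45  0.21  5.02] target-axes [-0.44  0.21  5.02] turn [-0.01 -0.01  0.02]
```

```bash
python3 -m pendant '[[-0.3,0.15,0,0,0,0,255],[-0.15,0.06,0.3,0,0,0,255],[0,0,0.8,0,0,0,255],[0,0,0.9,0,0,0,255],[0,0,0.9,0,0,0,255],[0,0,0.9,0,0,0,255],[0,0,0.7,0,0,0,255],[0,0,0.4,0,0,0,255]]' >/dev/null
python3 -m pendant '[[0,0,0.05,0,0,0,255],[0,0,0,0,0,0,255],[0,0,0,0,0,0,255],[0,0,0,0,0,0,255]]' 
python3 -m pendant '[[0,0,0.05,0,0,0,255],[0,0,0.05,0,0,0,255],[0,0,0,0,0,0,255],[0,0,0,0,0,0,255]]'
python3 go.py .5215 -.1985 .0359 -8.8
```

```text
time: 32.7
position: [0.5226, -0.2008, 0.0397]
orientation: [0.001, 0.759, 0.651, 0.001]
ft_force: [0.4, 0.5, -2.8]
finger_gap: 0.0412
finger_force: 30.0
time: 33.1
position: [0.5217, -0.2005, 0.0362]
orientation: [-0.0, 0.759, 0.651, 0.0]
ft_force: [-0.5, -0.5, -2.5]
finger_gap: 0.0412
finger_force: 30.0
t33.1 pos [ 0.5217 -0.2005  0.0362] q7 0.27 gap 0.041 f 30.0 ft [-0.5 -0.5 -2.5]
shift now-axes [ 0.08 -0.02  0.01] target-axes [ 0.08 -0.02  0.01] turn [-0. -0.  0.]
```

```bash
python3 -m pendant '[[0,0,0.03,0,0,0,255],[0,0,0,0,0,0,255],[0,0,0,0,0,0,255]]'
python3 -m pendant '[[0,0,0.03,0,0,0,255],[0,0,0,0,0,0,255],[0,0,0,0,0,0,255]]'
```

```text
time: 33.4
position: [0.5218, -0.2005, 0.0359]
orientation: [0.0, 0.759, 0.651, 0.0]
ft_force: [-1.4, 1.0, 5.3]
finger_gap: 0.0416
finger_force: 30.0
time: 33.7
position: [0.5218, -0.2006, 0.0359]
orientation: [0.0, 0.759, 0.651, 0.0]
ft_force: [-4.9, 0.8, 12.3]
finger_gap: 0.0412
finger_force: 30.0
```

```bash
python3 -m pendant '[[0,0,-0.04,0,0,0,255],[0,0,0,0,0,0,190],[0,0,0,0,0,0,120],[0,0,0,0,0,0,0],[0,0,0,0,0,0,0],[0,0,0,0,0,0,0],[0,0,-0.4,0,0,0,0],[0,0,-0.8,0,0,0,0]]'
python3 -m pendant '[[0,0,-0.9,0,0,0,0],[0,0,-0.9,0,0,0,0],[0,0,-0.9,0,0,0,0],[0,0,-0.8,0,0,0,0],[0,0,-0.3,0,0,-0.44,0],[0,0,0,0,0,0,0]]'
python3 go.py .4495 .154 .165 -6.6
```

```text
time: 34.5
position: [0.5204, -0.2001, 0.0651]
orientation: [-0.001, 0.759, 0.651, -0.001]
ft_force: [0.7, 0.6, 0.4]
finger_gap: 0.0839
finger_force: 0.0
time: 35.1
position: [0.5229, -0.2009, 0.163]
orientation: [0.002, 0.746, 0.665, 0.001]
ft_force: [1.0, 0.3, -0.2]
finger_gap: 0.0918
finger_force: 0.0
t35.1 pos [ 0.5229 -0.2009  0.163 ] q7 0.27 gap 0.092 f 0.0 ft [ 1.   0.3 -0.2]
shift now-axes [13.77 -4.54 -0.11] target-axes [13.77 -4.55 -0.08] turn [0.04 0.01 0.  ]
```

```bash
python3 -m pendant '[[0.6,-0.32,0,0,0,0,0],[0.95,-0.33,0,0,0,0,0],[0.95,-0.33,0,0,0,0,0],[0.95,-0.33,0,0,0,0,0],[0.95,-0.33,0,0,0,0,0],[0.95,-0.33,0,0,0,0,0],[0.95,-0.33,0,0,0,0,0],[0.95,-0.33,0,0,0,0,0]]' >/dev/null
python3 -m pendant '[[0.95,-0.33,0,0,0,0,0],[0.95,-0.33,0,0,0,0,0],[0.95,-0.33,0,0,0,0,0],[0.95,-0.33,0,0,0,0,0],[0.95,-0.33,0,0,0,0,0],[0.6,-0.26,0,0,0,0,0],[0.3,0,0,0,0,0,0],[0,0,0,0,0,0,0]]' >/dev/null
python3 -m pendant '[[0,0,0,0,0,0,0],[0,0,0,0,0,0,0]]'
python3 go.py .4495 .154 .054 -6.6
python3 - <<'E'
from h import *
from station import read_camera
c=read_camera("wrist");cv2.imwrite("pics/w6.png",c["frame"]);print(px(c,[[.4495,.154,.115]]))
E
```

```text
time: 36.9
position: [0.4461, 0.1317, 0.1605]
orientation: [0.0, 0.747, 0.665, -0.0]
ft_force: [0.3, -0.2, -0.5]
finger_gap: 0.0918
finger_force: 0.0
t36.9 pos [0.4461 0.1317 0.1605] q7 -0.47 gap 0.092 f 0.0 ft [ 0.3 -0.2 -0.5]
shift now-axes [0.9  0.03 4.26] target-axes [0.9  0.03 4.26] turn [-0.    0.01 -0.02]
[[325.52018037 224.59646534]]
```

View pics/w6.png

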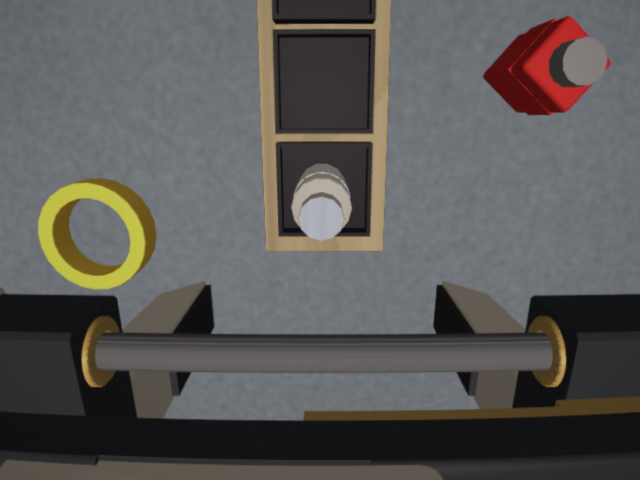

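Tall cap at (321,218), against a prediction of (325,225), so I add about 2 mm forward and −2 mm across.

```bash
python3 -m pendant '[[0.6,-0.04,0.0,0,0,0,0],[0.4,0,0.5,0,0,0,0],[0,0,0.7,0,0,0,0],[0,0,0.8,0,0,0,0],[0,0,0.8,0,0,0,0],[0,0,0.8,0,0,0,0],[0,0,0.5,0,0,0,0],[0,0,0.16,0,0,0,0]]' >/dev/null
python3 -m pendant '[[0,0,0,0,0,0,0],[0,0,0,0,0,0,0],[0,0,0,0,0,0,0],[0,0,0,0,0,0,255],[0,0,0,0,0,0,255],[0,0,0,0,0,0,255],[0,0,0,0,0,0,255],[0,0,0,0,0,0,255]]'
python3 -m pendant '[[0,0,0,0,0,0,255],[0,0,0,0,0,0,255],[0,0,0,0,0,0,255],[0,0,0,0,0,0,255],[0,0,0,0,0,0,255],[0,0,0,0,0,0,255],[0,0,0,0,0,0,255]]' 30
python3 go.py .5315 -.1280 .175 -8.8
```

```text
time: 38.55
position: [0.4479, 0.1579, 0.0543]
orientation: [-0.0, 0.747, 0.665, 0.0]
ft_force: [-0.7, 0.2, 0.1]
finger_gap: 0.0564
finger_force: 0.0
time: 39.25
position: [0.4479, 0.1578, 0.0542]
orientation: [-0.0, 0.747, 0.665, 0.0]
ft_force: [0.2, -0.2, -1.1]
finger_gap: 0.0331
finger_force: 30.0
t39.2 pos [0.4479 0.1578 0.0542] q7 -0.53 gap 0.033 f 30.0 ft [ 0.2 -0.2 -1.1]
shift now-axes [-10.97   4.63  -4.83] target-axes [-10.79   5.05  -4.83] turn [ 0.   -0.    0.44]
```

```bash
python3 -m pendant '[[0,0,-0.3,0,0,0,255],[0,0,-0.6,0,0,0,255],[0,0,-0.8,0,0,0,255],[0,0,-0.9,0,0,0,255],[0,0,-0.9,0,0,0,255],[0,0,-0.9,0,0,0,255],[0,0,-0.4,0,0,0,255],[-0.4,0.1,0,0,0,0,255]]'
python3 -m pendant '[[-0.8,0.4,0,0,0,0,255],[-0.9,0.42,0,0,0,0,255],[-0.9,0.42,0,0,0,0,255],[-0.9,0.42,0,0,0,0,255],[-0.9,0.42,0,0,0,0,255],[-0.9,0.42,0,0,0,0.22,255],[-0.9,0.42,0,0,0,0.22,255],[-0.9,0.42,0,0,0,0,255]]' >/dev/null
python3 -m pendant '[[-0.9,0.42,0,0,0,0,255],[-0.9,0.42,0,0,0,0,255],[-0.9,0.3,0,0,0,0,255],[-0.5,0.1,0,0,0,0,255],[0,0,0,0,0,0,255],[0,0,0,0,0,0,255],[0,0,0,0,0,0,255]]'
python3 go.py .5315 -.1280 .0452 -8.8
```

```text
time: 40.05
position: [0.4501, 0.1491, 0.1757]
orientation: [0.0, 0.746, 0.666, 0.002]
ft_force: [1.2, -0.3, -1.7]
finger_gap: 0.0334
finger_force: 30.0
time: 41.55
position: [0.5285, -0.1208, 0.1738]
orientation: [-0.001, 0.759, 0.652, 0.0]
ft_force: [-0.6, -0.4, -1.4]
finger_gap: 0.0336
finger_force: 30.0
t41.5 pos [ 0.5285 -0.1208  0.1738] q7 0.08 gap 0.034 f 30.0 ft [-0.6 -0.4 -1.4]
shift now-axes [-0.27  0.17  5.15] target-axes [-0.27  0.16  5.15] turn [-0.01 -0.01  0.02]
```

```bash
python3 -m pendant '[[-0.2,0.15,0.1,0,0,0,255],[-0.05,0.02,0.3,0,0,0,255],[0,0,0.8,0,0,0,255],[0,0,0.9,0,0,0,255],[0,0,0.9,0,0,0,255],[0,0,0.9,0,0,0,255],[0,0,0.7,0,0,0,255],[0,0,0.4,0,0,0,255]]' >/dev/null
python3 -m pendant '[[0,0,0.05,0,0,0,255],[0,0,0,0,0,0,255],[0,0,0,0,0,0,255],[0,0,0,0,0,0,255]]' 
python3 -m pendant '[[0,0,0.04,0,0,0,255],[0,0,0.04,0,0,0,255],[0,0,0,0,0,0,255],[0,0,0,0,0,0,255]]'
python3 go.py .5315 -.1280 .0452 -8.8
```

```text
time: 42.75
position: [0.5329, -0.1295, 0.049]
orientation: [0.001, 0.759, 0.651, 0.001]
ft_force: [-0.3, 0.7, -1.3]
finger_gap: 0.0334
finger_force: 30.0
time: 43.15
position: [0.532, -0.1293, 0.046]
orientation: [-0.0, 0.759, 0.651, -0.0]
ft_force: [0.5, 0.5, -1.1]
finger_gap: 0.0332
finger_force: 30.0
t43.1 pos [ 0.532  -0.1293  0.046 ] q7 0.12 gap 0.033 f 30.0 ft [ 0.5  0.5 -1.1]
shift now-axes [ 0.05 -0.03  0.03] target-axes [ 0.05 -0.03  0.03] turn [-0. -0.  0.]
```

```bash
python3 -m pendant '[[0,0,0.03,0,0,0,255],[0,0,0,0,0,0,255],[0,0,0,0,0,0,255]]'
python3 -m pendant '[[0,0,0.02,0,0,0,255],[0,0,0,0,0,0,255],[0,0,0,0,0,0,255]]'
```

```text
time: 43.45
position: [0.5322, -0.1294, 0.0452]
orientation: [0.0, 0.759, 0.651, 0.0]
ft_force: [-0.3, 0.5, -0.9]
finger_gap: 0.0332
finger_force: 30.0
time: 43.75
position: [0.5322, -0.1294, 0.0452]
orientation: [0.0, 0.759, 0.651, 0.0]
ft_force: [-1.5, 1.3, 6.1]
finger_gap: 0.0333
finger_force: 30.0
```

Contact. I release, rise well clear and take a check picture.

```bash
python3 -m pendant '[[0,0,-0.02,0,0,0,255],[0,0,0,0,0,0,200],[0,0,0,0,0,0,130],[0,0,0,0,0,0,0],[0,0,0,0,0,0,0],[0,0,0,0,0,0,0],[0,0,0,0,0,0,0],[0,0,-0.4,0,0,0,0]]'
python3 -m pendant '[[0,0,-0.8,0,0,0,0],[0,0,-0.9,0,0,0,0],[0,0,-0.9,0,0,0,0],[0,0,-0.9,0,0,0,0],[0,0,-0.9,0,0,0,0],[0,0,-0.9,0,0,0,0],[0,0,-0.5,0,0,0,0],[0,0,0,0,0,0,0]]' >/dev/null
python3 -m pendant '[[0.8,0,0,0,0,0,0],[0.9,0,0,0,0,0,0],[0.9,0,0,0,0,0,0],[0.9,0,0,0,0,0,0],[0.9,0,0,0,0,0,0],[0.9,0,0,0,0,0,0],[0.9,0,0,0,0,0,0],[0.5,0,0,0,0,0,0]]'
python3 - <<'E'
from h import *
from station import read_camera
c=read_camera("top");s=read_camera("scene")
a=cv2.resize(c["frame"][185:305,330:530],(800,480)); b=s["frame"]
cv2.imwrite("pics/t2.png",a); cv2.imwrite("pics/s2.png",cv2.resize(b[170:320,150:350],(800,600),interpolation=cv2.INTER_CUBIC))
E
```

```text
time: 44.55
position: [0.5309, -0.1291, 0.0544]
orientation: [-0.001, 0.759, 0.651, -0.001]
ft_force: [-0.0, -0.1, 0.1]
finger_gap: 0.0761
finger_force: 0.0
time: 46.15
position: [0.557, 0.0385, 0.1989]
orientation: [-0.001, 0.758, 0.652, -0.001]
ft_force: [-0.1, 0.4, 0.1]
finger_gap: 0.0916
finger_force: 0.0
```

View pics/t2.png

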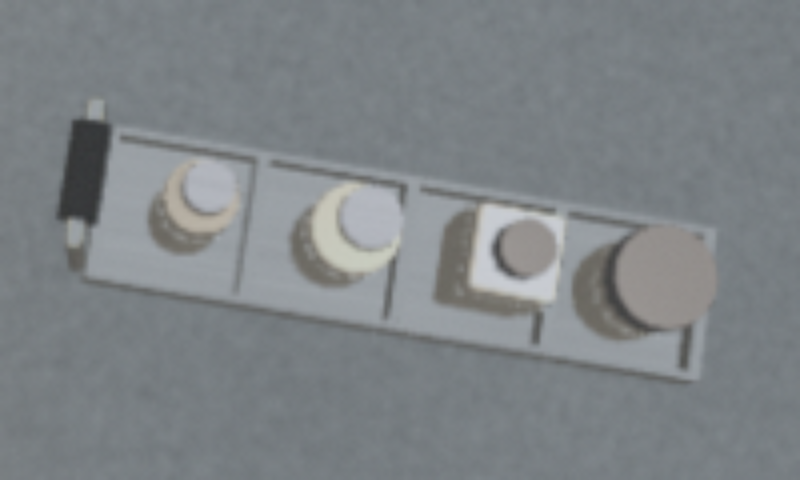

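View pics/s2.png

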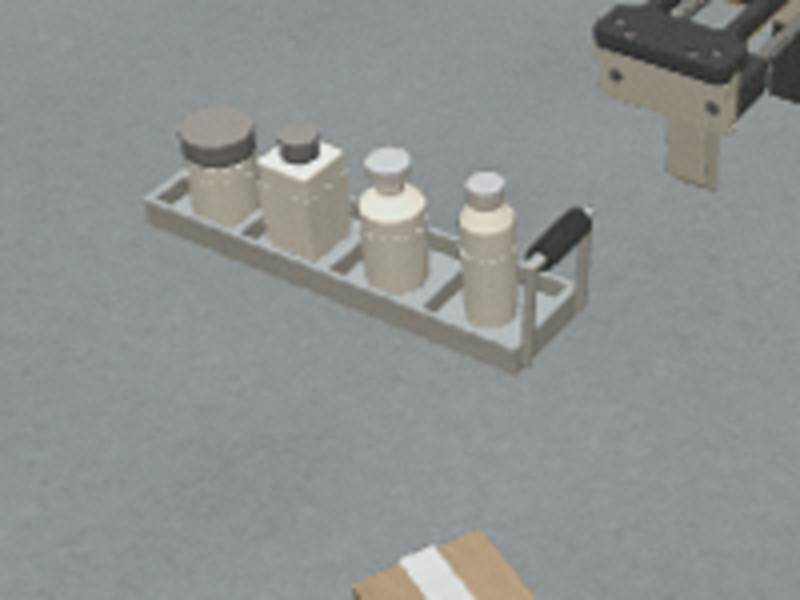

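Both views show all four bottles upright, one to a pocket. From the handle they run tall (200,200), serum (360,225), square (515,250), jar (660,275), and the gripper is clear.

```bash
python3 -m pendant '[[0,0,0,0,0,0,0],[0,0,0,0,0,0,0],[0,0,0,0,0,0,0]]' >/dev/null; python3 -c "from station import job_done; print(job_done())"
```

```text
the job is handed in; nothing more can be done
None
```

All four bottles stand upright and released in the carrier in reverse order (tall, serum, square, jar from the handle); I handed the job in at about 47 s, with no verdict returned.

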